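# Re-grip a turning tool at the sloped rest and stand it in the tool pot

## Robot

A 7-joint arm with a two-finger parallel gripper is mounted at the origin on the work surface. World frame = base frame: x ahead of the robot, y to its left, z up, the work surface at z = 0. Lengths are in m, angles in rad, forces in N, time in s.
With the tool pointing down it reaches from about 0.425 to 0.95 m from the base axis. Payload 4.7 kg.
Tool frame: the origin (TCP) lies on the centre line of the jaws, within the pads' length; the fingertips stand 11 mm ahead of it and the grasp point (between the pads) lies 8 mm behind it; z points along the fingers, y is the direction in which the jaws open and shut (so a half turn about z gives the same grasp; the last joint's range is limited). The gripper opens to 85 mm and grips with 20 to 120 N. Pads are 22 mm wide; open, the fingers measure 114 mm over their backs; the gripper's body (76 mm by 85 mm) begins 54 mm behind the grasp point. The pads swing forward as they close: fully open they stand 13 mm farther back than shut.
Start: joints at [-1.238, 0.469, -0.049, 1.532, 0.024, 1.141, -0.082], TCP at [0.239, 0.631, 0.242] pointing down, gripper open.
Joint ranges: [-2.59, 2.59], [-0.33, 1.99], [-1.39, 1.29], [0.1, 2.45], [-1.04, 4.18], [0.21, 1.99], [-2.66, 2.66]. Speed limits (rad/s): [2.57, 2.57, 3.14, 3.14, 3.14, 3.14, 3.14].

## Interface

Orientations are given as a unit quaternion [x, y, z, w].
In Python, from cell import monitor, imaging, manip gives the robot as it stands. The module is installed in compiled form; this text tells all that it offers.
- The arm moves only by the tool servo_tool, never from a script. Its arguments are lists of equal length, an entry for each row: "travel": the shift along the tool's x, y, z in mm, a list of three; "angular": the turn, a rotation vector about the tool's x, y, z in degrees, a list of three; "hand": the opening, from -1 (shut) to 1 (fully open), so that 0 is half open. In form: {"travel": [[x, y, z], ...], "angular": [[rx, ry, rz], ...], "hand": [hand, ...]}. A call has 1 to 5 rows; each row shifts and turns the commanded pose from where the row before left it, along the tool's axes as they then stand; what a row does not reach is not made up. A row lasts 1/10 s, in which the tool goes at most 50 mm and 8.59 degrees, less where a joint would pass 70% of its speed; a pose out of reach is approached as far as the arm can. A call with a gripper value outside its range is refused whole. The fingers move at their own pace and stop on an object; the grip force is fixed at half the most. Time passes only in rows, so rows that do not move let the fingers close. It gives the time, the measured TCP pose, the force and the opening at its end, in the units of the state.
- monitor.read_state(): the state, without advancing time (a new reading comes with each control period).
- imaging.camera(name): name is "scene" or "top" or "wrist"; returns a dict with "image" (384x512x3 uint8, red, green, blue), "depth" (384x512 float32, m along the optical axis (not along the pixel's ray), 0 where there is no reading), "K" (3x3 intrinsics, pixels), "k1" (the pictures are not rectified: a ray, as slopes to the right and down, at radius r is drawn at 1 + k1 r^2 times it, then the intrinsics apply), "R" (3x3) and "t" (3): a world point X has camera coordinates R X + t. Camera axes: x right, y down, z forward; pixel columns grow to the right and rows downward; lengths in m; the calibration is good to about 2 mm. A picture is of the moment at which its call begins.
- manip.close_job(): hands the job in, once; it reports no verdict.
The state is a dict: "time_s": time; "joints": joint angles; "dq": joint speeds; "tau": joint torques, N m; "ee_pos": TCP position; "ee_rot": TCP orientation; "wrist_force": force on the tool from outside, world axes, zero at the start; "torque": the same for the moment, N m; "finger_gap": finger opening in m.
Only numpy, scipy, OpenCV 4.12 (cv2) and the standard library are available. Lean on these libraries where they do the work, as an engineer would, in place of code of your own. Each camera call takes 0.05 s, during which the arm holds its last target. There are 200 camera calls.

## Task

Put the round-bladed turning tool away: lay it in the sloped wooden rest with its blade end down at the foot, let go, then take it up from there with a fresh grip and stand it blade down in the tall turned pot, where it may lean on the rim. Set it down rather than dropping it, and leave the flat-bladed chisel lying where it is.

Things in the scene. Friction and masses are not known exactly. Their poses are not given: they have to be found in the camera images.
- scraper: The tool to put away, 190 mm, 130 g: dark wood handle, 26 x 26 mm square section, and thin round steel blade, 12 mm dia. Origin on the axis, mid-handle (13 mm up as it lies); x runs along it to the butt (x = +60 mm). Ferrule ends at x = -66, blade tip at -130, balance near -45. Starts butt to the left (+y). A flat chisel and a bladeless spare handle lie beside it, 100 mm apart, in any order.
- scraper_tip (a point): The tip of that tool's round blade, on its axis.
- rest: Fixed plywood rest: channel climbing at 45 deg along its +x (about world +y), floor 44 mm wide, 105 long, walls 12 high, 6 thick, a 28 mm stop at its foot. Origin on bench below foot; corner of floor and stop at (0,0,20) mm, floor's top end at (74,0,94). A tool against the stop has its axis 13 mm off the floor, tip near (-9,0,29), handle overhanging the top end by 85; it may slide a bit to the stop.
- pot: Tall turned pot of pale wood, fixed to the bench: 100 mm high, at most 88 mm across, open mouth 64 mm across inside, inner floor 8 mm above the bench. Origin on its axis at the bench.
- chisel: Bystander, leave it alone: turning chisel with the same handle but a flat blade 26 mm wide and 6 mm thick, its end 157 mm from the origin. Origin at the middle of the handle, x axis along it towards the butt.
Things that resemble listed ones, but are neither listed nor needed, are in the scene too. What is shaped like the scraper but blue is not meant.

How it is judged:
On the way:
1. the round-bladed tool lies in the sloped rest, blade end down, let go (x of scraper_tip in the frame of rest between -0.04 and 0.04 m and y of scraper_tip in the frame of rest between -0.022 and 0.022 m and z of scraper_tip in the frame of rest between 0.01 and 0.07 m and contact force between scraper and rest above 0.2 N and angle between scraper's own x axis and vertical between 0.54 and 1.03 rad and contact force between the fingers and scraper below 0.1 N and linear speed of scraper below 0.05 m/s), for 0.2 s.
At the end, for the whole second after the job is handed in: The round-bladed tool stands blade down in the tall pot: blade tip at the pot's floor (within 34 mm of the pot's axis, under 30 mm above the bench), leaning less than 30 degrees against the pot, at rest and released (horizontal distance between scraper_tip and pot below 0.034 m and height (world z) of scraper_tip below 0.03 m and angle between scraper's own x axis and vertical below 0.52 rad and contact force between scraper and pot above 0.2 N and contact force between the fingers and scraper below 0.1 N and linear speed of scraper below 0.03 m/s); the robot touches nothing.
It fails at once if the flat chisel is moved more than 30 mm (distance of chisel from where it was at the start of the episode above 0.03 m).
It fails at once if the tool is dropped: it falls faster than 1 m/s (some 50 mm) with no finger on it (linear speed of scraper above 1 m/s and contact force between the fingers and scraper below 0.05 N).
It also fails if it takes over 51 s, if anything falls off the work surface, if the arm or the gripper's body presses on something with over 40 N, if the wrist force passes 120 N, or if a joint passes its speed limit or range.

## Working session

There is one attempt and no reset: what is moved stays moved. The work goes in short steps, Python scripts to look and compute and a tool call to move; the robot and the scene stay as the last step left them, time stands still between calls to the robot, and variables do not carry over. Pictures are saved under pics/ and viewed, about 8 in all and at most 12, crops included, and the job is handed in when it is done.

Besides the shell and the picture viewer there is one more tool, called after "Request:" as a command line: name --argument value ..., lists and objects as JSON in quotes. servo_tool: Moves the arm, as the interface text tells. Its arguments: {"type":"object","properties":{"travel":{"type":"array","items":{"type":"array","items":{"type":"number"}}},"angular":{"type":"array","items":{"type":"array","items":{"type":"number"}}},"hand":{"type":"array","items":{"type":"number"}}},"required":["travel","angular","hand"]}

```bash
mkdir -p pics; cat > h.py <<'E'
import numpy as np, cv2
from cell import monitor, imaging, manip
from scipy.spatial.transform import Rotation as Rn
def cam(n):
    c=imaging.camera(n); c['image']=np.array(c['image']); return c
def cloud(c):
    d=c['depth']; h,w=d.shape; K=c['K']; v,u=np.mgrid[:h,:w]
    xd=(u-K[0,2])/K[0,0]; yd=(v-K[1,2])/K[1,1]; x,y=xd.copy(),yd.copy()
    for _ in range(8):
        s=1+c['k1']*(x*x+y*y); x=xd/s; y=yd/s
    P=np.stack([x*d,y*d,d],-1)
    W=(P-c['t'])@np.array(c['R']); W[d==0]=np.nan
    return W
def save(n,im): cv2.imwrite('pics/'+n+'.png',im[...,::-1])
def st():
    s=monitor.read_state(); print({k:np.round(s[k],4).tolist() for k in ('time_s','joints','ee_pos','ee_rot','wrist_force','finger_gap')}); return s
E
python3 - <<'E'
from h import *
st()
a=cam('scene');b=cam('top')
save('a',a['image']);save('b',b['image'])
for n,c in (('a',a),('b',b)): np.savez(''+n,W=cloud(c),im=c['image']); print(c['K'],c['k1'],c['R'],c['t'])
E
```

```text
{'time_s': 0.0, 'joints': [-1.2379, 0.4695, -0.0486, 1.5337, 0.0241, 1.141, -0.0823], 'ee_pos': [0.2387, 0.6308, 0.2412], 'ee_rot': [0.1799, 0.9837, -0.001, -0.0001], 'wrist_force': [1.0128, 0.539, 0.495], 'finger_gap': 0.0852}
[[464.17552885   0.         260.18964096]
 [  0.         464.17552885 192.46075189]
 [  0.           0.           1.        ]] 0.022644511785463162 [[ 0.90860133  0.41736614 -0.01578409]
 [ 0.33937052 -0.75977918 -0.55458386]
 [-0.24345694  0.49853897 -0.83197813]] [-0.48029628 -0.05786093  1.52937606]
[[401.25237775   0.         263.60404772]
 [  0.         401.25237775 185.60691498]
 [  0.           0.           1.        ]] -0.08277613378922809 [[-0.01036333 -0.9999142   0.00801207]
 [-0.99692519  0.00970931 -0.07775532]
 [ 0.07767086 -0.00879324 -0.99694028]] [0.08086235 0.49755262 1.11632105]
```

View pics/a.png

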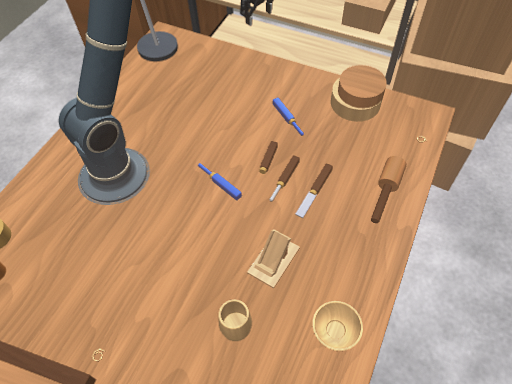

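View pics/b.png

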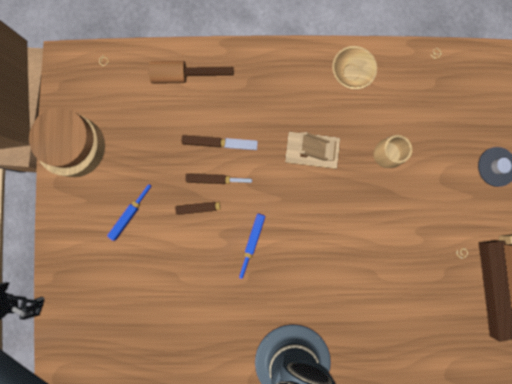

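Scene camera: the candidates are the scraper (dark handle and thin round blade, ~(285,178)), the flat chisel (~(315,190)), the spare handle (~(268,157)), and blue look-alikes (~(220,180), (288,115)). In the top view, the scraper runs from (186,178) to (252,181). The rest is at (313,150) and the pot at (395,150). Next I'll check the choice in a crop and measure.

```bash
python3 - <<'E'
from h import *
a=np.load('a.npz');b=np.load('b.npz')
im=b['im'][120:225,165:420]; save('c',cv2.resize(im,None,fx=3,fy=3,interpolation=cv2.INTER_CUBIC))
W=b['W']
def comp(W,x0,x1,y0,y1,zlo=.006):
    s=W[y0:y1,x0:x1].reshape(-1,3); s=s[~np.isnan(s[:,0])]; return s[s[:,2]>zlo]
def line(s,n):
    m=s[:,:2].mean(0); u,_,vt=np.linalg.svd(s[:,:2]-m); t=(s[:,:2]-m)@vt[0]
    print(n,len(s),'axis',vt[0],np.degrees(np.arctan2(vt[0][1],vt[0][0])),'ends',m+vt[0]*t.min(),m+vt[0]*t.max(),'zmax',s[:,2].max())
print('table z',np.nanmedian(W[250:330,60:200,2]), np.nanmedian(W[165:172,190:250,2]))
line(comp(W,180,262,168,190,.004),'scraper'); line(comp(W,180,228,168,190),'handle')
line(comp(W,175,262,130,158,.004),'chisel'); line(comp(W,170,224,198,218),'spare')
p=comp(W,365,425,125,180,.085)
print('pot', p[:,2].max(), cv2.minEnclosingCircle(p[:,:2].astype(np.float32)))
r=comp(W,280,345,125,172,.004); print('rest',r.min(0),r.max(0),cv2.minAreaRect(r[:,:2].astype(np.float32)))
for u in range(284,344,4): print(u,np.round(W[150,u],3),np.round(W[139,u],3),np.round(W[160,u],3))
A=a['W']
r=comp(A,240,305,225,290,.004); print('restA',cv2.minAreaRect(r[:,:2].astype(np.float32)),r.max(0))
p=comp(A,210,258,290,345,.085); print('potA',cv2.minEnclosingCircle(p[:,:2].astype(np.float32)))
line(comp(A,262,300,152,205,.004),'scrA')
E
```

```text
table z 6.595493733834286e-05 -7.276839533824213e-05
scraper 561 axis [-0.04346744 -0.99905484] -92.49128588138093 ends [0.52389315 0.31660922] [0.51389292 0.08676432] zmax 0.03189909245434528
handle 410 axis [-0.06084266 -0.99814737] -93.48818173466576 ends [0.52521894 0.3168761 ] [0.51679662 0.17870472] zmax 0.03189909245434528
chisel 790 axis [0.06902246 0.99761511] 86.04215767623299 ends [0.61627514 0.08596135] [0.63312206 0.32945804] zmax 0.03141784461749382
spare 417 axis [-0.09411029  0.99556178] 95.40011369025066 ends [0.44359159 0.20169688] [0.43185258 0.32587995] zmax 0.031586711260747066
pot 0.10606526519098729 ((0.587724506855011, -0.2826016843318939), 0.03931700810790062)
rest [ 0.53974818 -0.15944103  0.00400543] [0.67574775 0.02792843 0.10324037] ((0.6082994937896729, -0.0659421980381012), (0.18632280826568604, 0.13558973371982574), 89.14390563964844)
284 [0.602 0.016 0.004] [ 0.636  0.015 -0.003] [0.574 0.016 0.001]
288 [0.601 0.004 0.009] [0.633 0.004 0.013] [0.573 0.005 0.006]
292 [ 0.601 -0.007  0.007] [ 0.634 -0.008  0.006] [ 0.572 -0.007  0.006]
296 [ 0.601 -0.01
[... 520 characters left out ...]
 [ 0.625 -0.094  0.047] [ 0.571 -0.098  0.012]
328 [ 0.598 -0.109  0.023] [ 0.633 -0.112  0.008] [ 0.569 -0.108  0.024]
332 [ 0.596 -0.118  0.034] [ 0.633 -0.124  0.009] [ 0.568 -0.118  0.032]
336 [ 0.6   -0.134  0.012] [ 0.632 -0.135  0.01 ] [ 0.572 -0.134  0.006]
340 [ 0.601 -0.147  0.002] [ 0.634 -0.149 -0.   ] [ 0.573 -0.148 -0.002]
restA ((0.5926117300987244, -0.057405561208724976), (0.19134989380836487, 0.20552244782447815), 24.285120010375977) [0.70655301 0.07286048 0.10410564]
potA ((0.5888316035270691, -0.28461092710494995), 0.040458615869283676)
scrA 716 axis [ 0.43940408 -0.89828951] -63.934134589929286 ends [0.45575304 0.30615426] [0.54916803 0.11518266] zmax 0.033753401011325734
```

View pics/c.png

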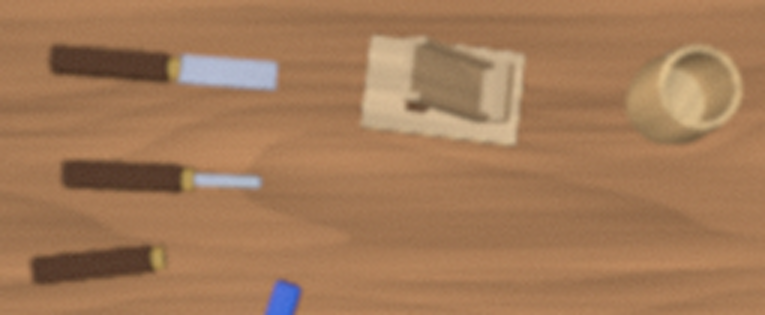

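The crop shows the round thin-bladed tool in the middle row: butt at crop (62,173), tip at (261,182). The chisel is above it and the bladeless spare below. Rest plate corners are at crop (372,36), (525,53), (516,143) and (361,127).

```bash
cat >> h.py <<'E'
def pix2w(c,u,v,z):
    K=c['K'];xd=(u-K[0,2])/K[0,0]; yd=(v-K[1,2])/K[1,1];x,y=xd,yd
    for _ in range(8):
        s=1+c['k1']*(x*x+y*y); x=xd/s;y=yd/s
    R=np.array(c['R']);C=-R.T@c['t'];d=R.T@np.array([x,y,1]); return C+d*(z-C[2])/d[2]
def go(pos,axis,tilt,s=None):
    """tool at pos; axis = horizontal world dir of tool x at tilt 0; tilt deg about tool y (tool z leans to +axis)"""
    s=s or monitor.read_state(); R=Rn.from_quat(s['ee_rot'])
    x=np.array([axis[0],axis[1],0.]);x/=np.linalg.norm(x); z=np.array([0,0,-1.])
    T=Rn.from_matrix(np.stack([x,np.cross(z,x),z],1))*Rn.from_euler('y',tilt,degrees=True)
    d=np.array(pos)-s['ee_pos']
    print('t',s['time_s'],'pos',np.round(s['ee_pos'],4),'travel mm',np.round(1e3*R.inv().apply(d),1),'after-rot travel',np.round(1e3*T.inv().apply(d),1),'rot deg',np.round((R.inv()*T).as_rotvec(degrees=True),1),'gap',round(float(s['finger_gap']),4),'F',np.round(s['wrist_force'],1),'q',np.round(s['joints'],2))
E
python3 - <<'E'
from h import *
c=cam('top')
f=lambda p,z:pix2w(c,p[0]/3+165,p[1]/3+120,z)
B,T=f((62,173),.013),f((261,182),.013); print('butt',B,'tip',T,np.linalg.norm(B-T))
Fe=f((193,180),.013); d=(B-Fe);d/=np.linalg.norm(d);print('ferrule end',Fe,'dir',d[:2])
P=[f(p,.008) for p in ((372,36),(525,53),(516,143),(361,127))]
P=np.array(P);print(P.round(4));
xd=(P[0]+P[3]-P[1]-P[2]);xd/=np.linalg.norm(xd);print('restx',xd,'mid',P.mean(0))
g=f((700,91),.1);print('pot rim centre',g, 'tilt test');
O=B-d*.060; print('origin',O)
go([*(O+d*.01)[:2],.12],d,0)
E
```

```text
butt [0.5237043  0.29797454 0.013     ] tip [0.51324011 0.10869359 0.013     ] 0.1895699837714526
ferrule end [0.51577589 0.17322562 0.013     ] dir [0.06342696 0.99798648]
[[ 0.6541  0.0007  0.008 ]
 [ 0.6365 -0.1473  0.008 ]
 [ 0.549  -0.1362  0.008 ]
 [ 0.5657  0.0126  0.008 ]]
restx [0.1146768  0.99340285 0.        ] mid [ 0.60130929 -0.06754057  0.008     ]
pot rim centre [ 0.58333505 -0.28549239  0.1       ] tilt test
origin [0.51989868 0.23809535 0.013     ]
t 0.15 pos [0.2387 0.6309 0.2415] travel mm [-399.1 -258.1  121.9] after-rot travel [-364.2  305.5  121.5] rot deg [-0.1  0.1 72.9] gap 0.0856 F [ 0.1 -0.4 -0.6] q [-1.24  0.47 -0.05  1.53  0.02  1.14 -0.08]
```

Request:
servo_tool --travel '[[-30,-20,0],[-40,-26,0],[-40,-26,0],[-40,-26,0],[-40,-26,0]]' --angular '[[0,0,0],[0,0,0],[0,0,0],[0,0,0],[0,0,0]]' --hand '[1,1,1,1,1]'

```text
time_s: 0.65
ee_pos: [0.3735, 0.4463, 0.2421]
ee_rot: [0.18, 0.984, -0.0, -0.0]
wrist_force: [1.6, -0.5, 0.0]
finger_gap: 0.0852
```

Request:
servo_tool --travel '[[-40,-26,0],[-40,-26,0],[-40,-26,0],[-40,-26,0],[-40,-26,0]]' --angular '[[0,0,0],[0,0,0],[0,0,0],[0,0,0],[0,0,0]]' --hand '[1,1,1,1,1]'

```text
time_s: 1.15
ee_pos: [0.5145, 0.254, 0.2423]
ee_rot: [0.18, 0.984, 0.0, -0.0]
wrist_force: [0.6, 0.9, 0.4]
finger_gap: 0.0855
```

Request:
servo_tool --travel '[[0,0,0],[0,0,0],[0,0,0],[0,0,0],[0,0,0]]' --angular '[[0,0,8.5],[0,0,8.5],[0,0,8.5],[0,0,8.5],[0,0,8.5]]' --hand '[1,1,1,1,1]'

```text
time_s: 1.65
ee_pos: [0.5135, 0.2556, 0.242]
ee_rot: [0.527, 0.85, -0.0, -0.0]
wrist_force: [0.2, 0.1, -0.2]
finger_gap: 0.0853
```

Request:
servo_tool --travel '[[0,0,0],[0,0,0],[0,0,0],[0,0,0],[0,0,0]]' --angular '[[0,0,8.5],[0,0,8.5],[0,0,8.5],[0,0,5],[0,0,0]]' --hand '[1,1,1,1,1]'

```text
time_s: 2.15
ee_pos: [0.5135, 0.2558, 0.242]
ee_rot: [0.73, 0.684, -0.0, -0.0]
wrist_force: [0.5, -0.5, 0.2]
finger_gap: 0.0854
```

```bash
python3 - <<'E'
from h import *
go([.5205,.248,.12],[.0634,.998],0)
E
```

```text
t 2.15 pos [0.5135 0.2558 0.242 ] travel mm [ -7.3   7.6 122. ] after-rot travel [ -7.3   7.5 122. ] rot deg [-0.   0.  -0.1] gap 0.0854 F [ 0.5 -0.5  0.2] q [-0.8   0.31  0.34  1.8  -0.12  1.06 -0.49]
```

```bash
python3 - <<'E'
from h import *
c=cam('wrist'); save('w1',c['image']); np.savez('w1',W=cloud(c),im=c['image']); print(c['K'],c['R'],c['t'],c['k1'])
import pickle; pickle.dump(c,open('w1.pkl','wb'))
E
```

```text
[[321.95365154   0.         250.77518377]
 [  0.         321.95365154 188.63124973]
 [  0.           0.           1.        ]] [[ 9.97837298e-01 -6.57315256e-02 -3.06342862e-04]
 [-6.26613064e-02 -9.52617034e-01  2.97648026e-01]
 [-1.98566863e-02 -2.96985106e-01 -9.54675630e-01]] [-0.49452103  0.23617583  0.46442222] -0.08472859627436517
```

View pics/w1.png

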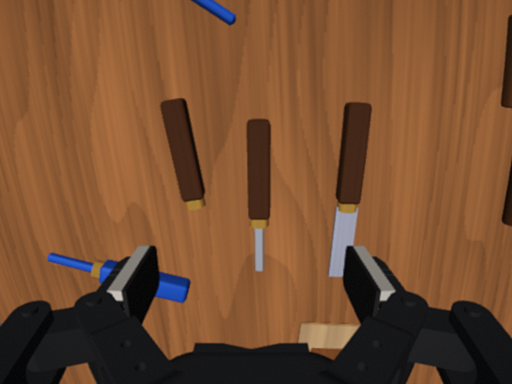

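Request:
servo_tool --travel '[[0,0,0],[0,0,0],[0,0,0],[0,0,0],[0,0,0]]' --angular '[[0,8.5,0],[0,8.5,0],[0,8.5,0],[0,8.5,0],[0,8,0]]' --hand '[1,1,1,1,1]'

```text
time_s: 2.7
ee_pos: [0.5143, 0.255, 0.2434]
ee_rot: [0.68, 0.638, 0.265, -0.245]
wrist_force: [-0.7, 0.2, -0.3]
finger_gap: 0.0852
```

```bash
python3 - <<'E'
from h import *
go([.5205,.248,.12],[.0634,.998],0)
E
```

```text
t 2.7 pos [0.5143 0.255  0.2434] travel mm [-88.    6.1  86.8] after-rot travel [ -6.6   6.6 123.4] rot deg [  0.3 -42.4  -0. ] gap 0.0852 F [-0.7  0.2 -0.3] q [-0.33  0.28  0.16  2.02 -1.02  0.93  0.43]
```

The wrist view shows the scraper upright in the middle (butt (259,120), tip (259,270)). The spare is on the left and the chisel on the right. Tilting 42° puts joint 5 at its limit, so I'll grip with the gripper pre-tilted by -20° instead.

```bash
python3 - <<'E'
from h import *
import pickle; c=pickle.load(open('w1.pkl','rb'))
B,T,F=[pix2w(c,*p,z) for p,z in (((259,120),.024),((259,270),.013),((259.5,228),.018))]
print(B,T,F,np.linalg.norm(B-T)); d=B-T;d[2]=0;d/=np.linalg.norm(d);print(d)
O=T+d*.130;print('O',O)
G=O+d*.015; print(G)
go([G[0],G[1],.10],d,-20)
E
```

```text
[0.52403232 0.29792585 0.024     ] [0.51331725 0.10898657 0.013     ] [0.51729775 0.16983852 0.018     ] 0.18956230484860528
[0.05662073 0.99839576 0.        ]
O [0.52067794 0.23877802 0.013     ]
[0.52152726 0.25375395 0.013     ]
t 2.7 pos [0.5143 0.255  0.2434] travel mm [-97.2   6.6 105.5] after-rot travel [ 48.3   7.2 135.1] rot deg [  0.4 -62.4  -0.5] gap 0.0852 F [-0.7  0.2 -0.3] q [-0.33  0.28  0.16  2.02 -1.02  0.93  0.43]
```

Request:
servo_tool --travel '[[0,0,0],[0,0,0],[0,0,0],[0,0,0],[0,0,0]]' --angular '[[0,-7.8,0],[0,-7.8,0],[0,-7.8,0],[0,-7.8,0],[0,-7.8,0]]' --hand '[1,1,1,1,1]'

```text
time_s: 3.2
ee_pos: [0.5143, 0.2554, 0.2434]
ee_rot: [0.729, 0.684, 0.018, -0.015]
wrist_force: [-0.4, 0.4, -1.2]
finger_gap: 0.0851
```

Request:
servo_tool --travel '[[0,0,0],[0,0,0],[0,0,0],[12,2,34],[12,2,34]]' --angular '[[0,-7.8,0],[0,-7.8,0],[0,-7.8,0],[0,0,0],[0,0,0]]' --hand '[1,1,1,1,1]'

```text
time_s: 3.7
ee_pos: [0.5178, 0.2565, 0.1693]
ee_rot: [0.717, 0.675, -0.128, 0.121]
wrist_force: [-0.0, -0.7, 0.0]
finger_gap: 0.0853
```

Request:
servo_tool --travel '[[12,2,34],[12,1,33],[0,0,0]]' --angular '[[0,0,0],[0,0,0],[0,0,0]]' --hand '[1,1,1]'

```text
time_s: 4.0
ee_pos: [0.5176, 0.2517, 0.0948]
ee_rot: [0.717, 0.674, -0.134, 0.12]
wrist_force: [-0.6, -0.2, -0.4]
finger_gap: 0.0853
```

```bash
python3 - <<'E'
from h import *
go([.5215,.2538,.017],[.058,.998],-20)
E
```

```text
t 4.0 pos [0.5176 0.2517 0.0948] travel mm [29.7  4.4 71.9] after-rot travel [28.8  3.7 72.3] rot deg [-0.5  0.7 -0.1] gap 0.0853 F [-0.6 -0.2 -0.4] q [-0.9   0.6   0.33  1.79  0.11  1.01 -0.73]
```

Request:
servo_tool --travel '[[7,1,18],[7,1,18],[7,1,18],[7,1,15],[0,0,0]]' --angular '[[0,0,0],[0,0,0],[0,0,0],[0,0,0],[0,0,0]]' --hand '[1,1,1,1,1]'

```text
time_s: 4.5
ee_pos: [0.5242, 0.2552, 0.0238]
ee_rot: [0.718, 0.673, -0.13, 0.121]
wrist_force: [0.0, 0.6, 0.3]
finger_gap: 0.0851
```

```bash
python3 - <<'E'
from h import *
go([.5215,.2538,.017],[.058,.998],-20)
c=cam('wrist'); save('w2',c['image'])
E
```

```text
t 4.5 pos [0.5242 0.2552 0.0238] travel mm [ 0.9 -2.6  6.9] after-rot travel [ 0.8 -2.6  6.9] rot deg [-0.2  0.5 -0.3] gap 0.0851 F [0.  0.6 0.3] q [-0.88  0.71  0.32  1.8   0.09  0.89 -0.74]
```

View pics/w2.png

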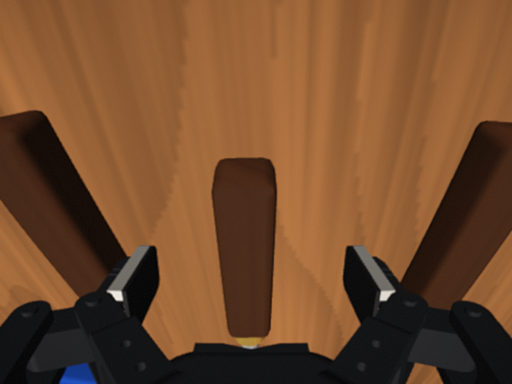

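The handle is centred between the jaws (x≈246, jaws at 158 and 345) and clear of its neighbours. Closing.

Request:
servo_tool --travel '[[0,-2,7],[0,0,0],[0,0,0],[0,0,0],[0,0,0]]' --angular '[[0,0,0],[0,0,0],[0,0,0],[0,0,0],[0,0,0]]' --hand '[1,-1,-1,-1,-1]'

```text
time_s: 5.05
ee_pos: [0.5228, 0.253, 0.0184]
ee_rot: [0.718, 0.673, -0.129, 0.121]
wrist_force: [-0.5, 0.7, 0.4]
finger_gap: 0.028
```

Request:
servo_tool --travel '[[0,0,0],[0,0,0],[0,0,0]]' --angular '[[0,0,0],[0,0,0],[0,0,0]]' --hand '[-1,-1,-1]'

```text
time_s: 5.35
ee_pos: [0.5231, 0.2535, 0.0186]
ee_rot: [0.718, 0.673, -0.128, 0.121]
wrist_force: [0.2, 1.8, 4.2]
finger_gap: 0.0245
```

```bash
python3 - <<'E'
from h import *
go([.5215,.2538,.017],[.058,.998],-20)
E
```

```text
t 5.35 pos [0.5231 0.2535 0.0186] travel mm [ 0.8 -1.6  1.4] after-rot travel [ 0.8 -1.6  1.4] rot deg [-0.1  0.3 -0.4] gap 0.0245 F [0.2 1.8 4.2] q [-0.88  0.71  0.32  1.81  0.09  0.87 -0.75]
```

```bash
cat >> h.py <<'E'
import json
RX=np.array([.1147,.9934,0]); RX/=np.linalg.norm(RX); RY=np.cross([0,0,1],RX); RO=np.array([.5978,-.098,0])
def frame(a):  # tool frame rot from axis a (towards butt)
    a=a/np.linalg.norm(a); y=np.cross([0,0,1],a); y/=np.linalg.norm(y); return np.stack([a,y,np.cross(a,y)],1)
def setgrip(tip,a,s=None):
    s=s or monitor.read_state(); R=Rn.from_quat(s['ee_rot'])
    json.dump([R.inv().apply(np.array(tip)-s['ee_pos']).tolist(),(R.inv()*Rn.from_matrix(frame(np.array(a)))).as_quat().tolist()],open('grip.json','w'))
def goT(tip,a):
    s=monitor.read_state(); R=Rn.from_quat(s['ee_rot']); p,q=json.load(open('grip.json'))
    A=np.array(a)/np.linalg.norm(a); T=Rn.from_matrix(frame(A))*Rn.from_quat(q).inv()
    pos=np.array(tip)-T.apply(p); d=pos-s['ee_pos']; cur=(R*Rn.from_quat(q)).apply([1,0,0])
    print('t',s['time_s'],'pos',np.round(s['ee_pos'],4),'target',np.round(pos,4),'tip now',np.round(R.apply(p)+s['ee_pos'],4),'axis now',np.round(cur,3))
    print('travel',np.round(1e3*R.inv().apply(d),1),'after-rot',np.round(1e3*T.inv().apply(d),1),'rot',np.round((R.inv()*T).as_rotvec(degrees=True),1),'gap',round(float(s['finger_gap']),4),'F',np.round(s['wrist_force'],1),'q',np.round(s['joints'],2))
    print('final gripper z dir',np.round(T.apply([0,0,1]),2),'world up in tool',np.round(R.inv().apply([0,0,1]),3))
def rest(x,y,z): return RO+RX*x+RY*y+np.array([0,0,z])
AX=(RX+np.array([0,0,1]))/2**.5
E
python3 - <<'E'
from h import *
setgrip([.5144,.1088,.013],[.058,.998,0])
n=np.array([-RX[0],-RX[1],1])/2**.5
t=rest(-.009,0,.029)+AX*.012
goT(t+n*.09,AX)
E
```

```text
t 5.35 pos [0.5231 0.2535 0.0186] target [ 0.602  -0.0639  0.2076] tip now [0.5144 0.1088 0.013 ] axis now [ 0.058  0.998 -0.   ]
travel [-357.8   99.5  -68.8] after-rot [-198.7  115.7 -299.6] rot [ 0.2 45.   3.3] gap 0.0245 F [0.2 1.8 4.2] q [-0.88  0.71  0.32  1.81  0.09  0.87 -0.75]
final gripper z dir [ 0.05  0.41 -0.91] world up in tool [-0.348  0.001 -0.938]
```

Request:
servo_tool --travel '[[-5,0,-14],[-14,0,-38],[-14,0,-38],[-14,0,-38],[-14,0,-38]]' --angular '[[0,0,0],[0,0,0],[0,0,0],[0,0,0],[0,0,0]]' --hand '[-1,-1,-1,-1,-1]'

```text
time_s: 5.85
ee_pos: [0.522, 0.2528, 0.1968]
ee_rot: [0.718, 0.673, -0.13, 0.121]
wrist_force: [-0.1, -0.1, -1.6]
finger_gap: 0.0248
```

Request:
servo_tool --travel '[[-4,0,-11],[0,0,0],[0,0,0],[0,0,0],[0,0,0]]' --angular '[[0,7.5,0.5],[0,7.5,0.5],[0,7.5,0.5],[0,7.5,0.5],[0,7.5,0.5]]' --hand '[-1,-1,-1,-1,-1]'

```text
time_s: 6.35
ee_pos: [0.5224, 0.253, 0.2078]
ee_rot: [0.736, 0.66, 0.114, -0.1]
wrist_force: [-0.1, -0.5, -1.0]
finger_gap: 0.0246
```

Request:
servo_tool --travel '[[0,0,0],[0,0,0]]' --angular '[[0,7.5,0.5],[0,0,0]]' --hand '[-1,-1]'

```text
time_s: 6.55
ee_pos: [0.5223, 0.2475, 0.2055]
ee_rot: [0.733, 0.646, 0.157, -0.142]
wrist_force: [-0.3, 0.2, -1.6]
finger_gap: 0.0247
```

```bash
python3 - <<'E'
from h import *
n=np.array([-RX[0],-RX[1],1])/2**.5
t=rest(-.009,0,.029)+AX*.012
goT(t+n*.09,AX)
E
```

```text
t 6.55 pos [0.5223 0.2475 0.2055] target [ 0.602  -0.0639  0.2076] tip now [0.5101 0.1494 0.0994] axis now [0.086 0.704 0.705]
travel [-271.1  117.9 -126.3] after-rot [-271.2  116.5 -127.3] rot [ 0.1  0.2 -0.3] gap 0.0247 F [-0.3  0.2 -1.6] q [-0.44  0.29  0.14  1.97 -0.62  0.8  -0.02]
final gripper z dir [ 0.05  0.41 -0.91] world up in tool [ 0.414 -0.005 -0.91 ]
```

Request:
servo_tool --travel '[[15,0,-32],[14,0,-32],[-30,10,-6],[-43,17,-9],[-43,17,-9]]' --angular '[[0,0,0],[0,0,0],[0,0,0],[0,0,0],[0,0,0]]' --hand '[-1,-1,-1,-1,-1]'

```text
time_s: 7.05
ee_pos: [0.5527, 0.1342, 0.251]
ee_rot: [0.728, 0.652, 0.157, -0.142]
wrist_force: [1.3, 0.2, -0.9]
finger_gap: 0.0246
```

Request:
servo_tool --travel '[[-43,17,-9],[-43,17,-9],[-43,17,-9],[-30,12,-6],[-25,10,-5]]' --angular '[[0,0,0],[0,0,0],[0,0,0],[0,0,0],[0,0,0]]' --hand '[-1,-1,-1,-1,-1]'

```text
time_s: 7.55
ee_pos: [0.6044, -0.0582, 0.2076]
ee_rot: [0.73, 0.65, 0.156, -0.142]
wrist_force: [0.6, 0.4, -1.5]
finger_gap: 0.0245
```

Request:
servo_tool --travel '[[0,0,0],[0,0,0]]' --angular '[[0,0,0],[0,0,0]]' --hand '[-1,-1]'

```text
time_s: 7.75
ee_pos: [0.6043, -0.0558, 0.2079]
ee_rot: [0.73, 0.65, 0.157, -0.143]
wrist_force: [0.7, 0.6, -1.5]
finger_gap: 0.0246
```

```bash
python3 - <<'E'
from h import *
n=np.array([-RX[0],-RX[1],1])/2**.5
t=rest(-.009,0,.029)+AX*.012
goT(t+n*.09,AX)
a=cam('scene');b=cam('top')
A=cv2.resize(a['image'][170:300,180:340],(480,390),interpolation=cv2.INTER_CUBIC)
B=cv2.resize(b['image'][100:230,240:420],(540,390),interpolation=cv2.INTER_CUBIC)
save('d1',A);save('d2',B);save('d',cv2.resize(np.hstack([A,B]),None,fx=.78,fy=.78))
E
```

```text
t 7.75 pos [ 0.6043 -0.0558  0.2079] target [ 0.602  -0.0639  0.2076] tip now [ 0.5932 -0.154   0.1017] axis now [0.077 0.705 0.705]
travel [-7.7 -1.3 -3.2] after-rot [-7.7 -1.3 -3.2] rot [-0.2  0.1  0.3] gap 0.0246 F [ 0.7  0.6 -1.5] q [-0.01  0.44  0.31  1.76 -0.62  1.13  0.48]
final gripper z dir [ 0.05  0.41 -0.91] world up in tool [ 0.415 -0.004 -0.91 ]
```

View pics/d.png

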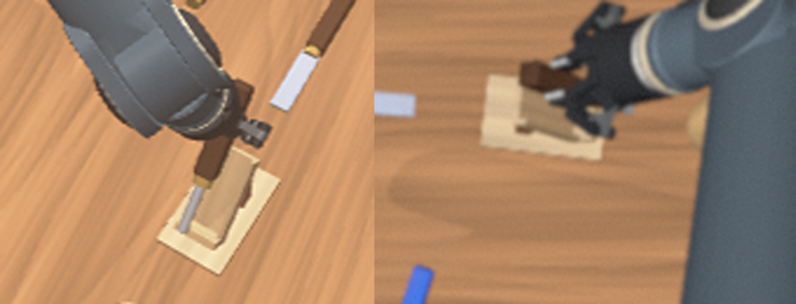

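The tool is held straight above the rest, inclined like the channel, with its tip at left-panel (183,232). I'll check that against the projection and work out the descent.

```bash
cat >> h.py <<'E'
def proj(c,X):
    p=np.array(c['R'])@X+c['t']; x,y=p[0]/p[2],p[1]/p[2]; s=1+c['k1']*(x*x+y*y); K=c['K']; return np.round([K[0,0]*x*s+K[0,2],K[1,1]*y*s+K[1,2]],1)
E
python3 - <<'E'
from h import *
a=cam('scene')
print('exp tip px',proj(a,np.array([.5932,-.154,.1017])),'seen 258.2 269.1')
# rest plate corners check in scene
for x,y in ((-.0485,.0445),(-.0485,-.0445),(.1005,-.0445),(.1005,.0445)): print(proj(a,rest(x,y,.008)))
n=np.array([-RX[0],-RX[1],1])/2**.5
t=rest(-.009,0,.029)+AX*.012
goT(t+n*.020,AX); goT(t+n*.002,AX)
d=a['depth']; W=cloud(a); 
for u,v in ((240,272),(258,282),(275,290),(250,262)): print(u,v,W[v,u])
E
```

```text
exp tip px [257.5 269.9] seen 258.2 269.1
[245.6 273.8]
[272.7 289. ]
[298.4 247.7]
[272.2 234. ]
t 7.9 pos [ 0.6042 -0.0544  0.2084] target [ 0.6077 -0.0147  0.1581] tip now [ 0.5935 -0.1524  0.1021] axis now [0.075 0.704 0.706]
travel [15.2 -0.8 62.4] after-rot [15.2 -1.1 62.4] rot [-0.1  0.1  0.4] gap 0.0247 F [-0.  -0.2 -1.1] q [-0.01  0.44  0.31  1.76 -0.62  1.13  0.49]
final gripper z dir [ 0.05  0.41 -0.91] world up in tool [ 0.416 -0.002 -0.909]
t 7.9 pos [ 0.6042 -0.0544  0.2084] target [ 0.6091 -0.0021  0.1453] tip now [ 0.5935 -0.1524  0.1021] axis now [0.075 0.704 0.706]
travel [21.5 -0.8 79.3] after-rot [21.4 -1.1 79.3] rot [-0.1  0.1  0.4] gap 0.0247 F [-0.  -0.2 -1.1] q [-0.01  0.44  0.31  1.76 -0.62  1.13  0.49]
final gripper z dir [ 0.05  0.41 -0.91] world up in tool [ 0.416 -0.002 -0.909]
240 272 [ 0.5298363  -0.14083666  0.00287019]
258 282 [ 0.58870071 -0.1457089  -0.00129374]
275 290 [ 0.64268951 -0.14925435  0.00281126]
250 262 [ 5.41954354e-01 -9.98661023e-02  3.46754142e-04]
```

Request:
servo_tool --travel '[[4,0,16],[4,0,16],[4,0,15],[3,-1,15],[0,0,0]]' --angular '[[0,0,0],[0,0,0],[0,0,0],[0,0,0],[0,0,0]]' --hand '[-1,-1,-1,-1,-1]'

```text
time_s: 8.4
ee_pos: [0.606, -0.0145, 0.1553]
ee_rot: [0.729, 0.65, 0.157, -0.145]
wrist_force: [-1.1, 0.6, -1.3]
finger_gap: 0.0246
```

```bash
python3 - <<'E'
from h import *
n=np.array([-RX[0],-RX[1],1])/2**.5
t=rest(-.009,0,.029)+AX*.012
goT(t+n*.002,AX)
a=cam('scene');b=cam('wrist')
A=cv2.resize(a['image'][200:300,215:325],(440,400),interpolation=cv2.INTER_CUBIC)
B=cv2.resize(b['image'],(347,260))
save('e',np.hstack([A,cv2.copyMakeBorder(B,0,140,0,0,cv2.BORDER_CONSTANT)]))
E
```

```text
t 8.4 pos [ 0.606  -0.0145  0.1553] target [ 0.6091 -0.0021  0.1453] tip now [ 0.5948 -0.1123  0.0488] axis now [0.078 0.703 0.707]
travel [ 7.4  1.8 14.3] after-rot [ 7.4  1.7 14.3] rot [-0.4 -0.   0.3] gap 0.0246 F [-1.1  0.6 -1.3] q [-0.05  0.49  0.27  1.82 -0.67  1.01  0.5 ]
final gripper z dir [ 0.05  0.41 -0.91] world up in tool [ 0.418 -0.007 -0.909]
```

View pics/e.png

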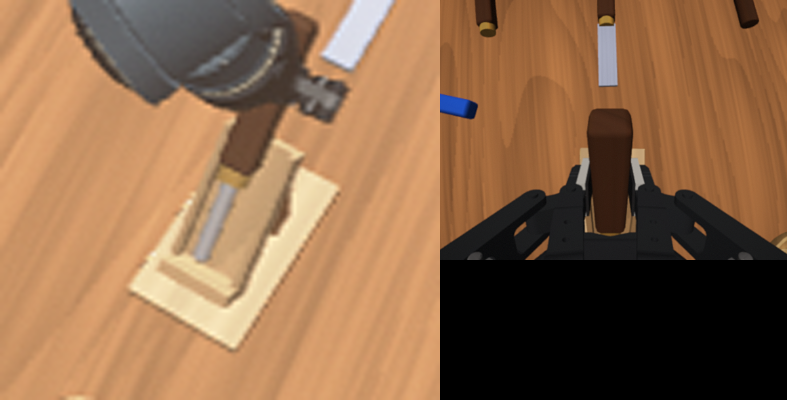

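The tool hangs just over the channel with its tip short of the stop, at left-panel (200,260) against the stop's (165,260)–(235,300). I'll lower it the last bit while watching the force.

Request:
servo_tool --travel '[[2,2,4],[2,1,4],[2,0,3],[0,0,0],[0,0,0]]' --angular '[[0,0,0],[0,0,0],[0,0,0],[0,0,0],[0,0,0]]' --hand '[-1,-1,-1,-1,-1]'

```text
time_s: 9.0
ee_pos: [0.6118, -0.0078, 0.1505]
ee_rot: [0.73, 0.65, 0.159, -0.142]
wrist_force: [0.5, 0.3, -0.6]
finger_gap: 0.0246
```

Request:
servo_tool --travel '[[1,0,2],[0,0,0]]' --angular '[[0,0,0],[0,0,0]]' --hand '[-1,-1]'

```text
time_s: 9.2
ee_pos: [0.612, -0.0059, 0.149]
ee_rot: [0.73, 0.649, 0.159, -0.143]
wrist_force: [-0.5, 0.4, -1.7]
finger_gap: 0.0251
```

```bash
python3 - <<'E'
from h import *
n=np.array([-RX[0],-RX[1],1])/2**.5
t=rest(-.009,0,.029)+AX*.012
goT(t+n*0,AX)
E
```

```text
t 9.2 pos [ 0.612  -0.0059  0.149 ] target [ 0.6093 -0.0007  0.1439] tip now [ 0.601  -0.1039  0.0426] axis now [0.077 0.703 0.707]
travel [ 2.3 -3.2  6.6] after-rot [ 2.3 -3.2  6.6] rot [-0.   0.   0.3] gap 0.0251 F [-0.5  0.4 -1.7] q [-0.06  0.5   0.27  1.82 -0.68  0.99  0.49]
final gripper z dir [ 0.05  0.41 -0.91] world up in tool [ 0.417 -0.002 -0.909]
```

Request:
servo_tool --travel '[[1,-2,2],[0,0,0]]' --angular '[[0,0,0],[0,0,0]]' --hand '[-1,-1]'

```text
time_s: 9.4
ee_pos: [0.6098, -0.0038, 0.1474]
ee_rot: [0.73, 0.65, 0.158, -0.143]
wrist_force: [-0.2, 0.5, -0.7]
finger_gap: 0.0247
```

Request:
servo_tool --travel '[[1,0,2],[0,0,0]]' --angular '[[0,0,0],[0,0,0]]' --hand '[-1,-1]'

```text
time_s: 9.6
ee_pos: [0.6103, -0.002, 0.1461]
ee_rot: [0.73, 0.65, 0.159, -0.143]
wrist_force: [0.1, 0.1, -2.1]
finger_gap: 0.0248
```

Request:
servo_tool --travel '[[1,0,2],[0,0,0]]' --angular '[[0,0,0],[0,0,0]]' --hand '[-1,-1]'

```text
time_s: 9.8
ee_pos: [0.6108, -0.0018, 0.1456]
ee_rot: [0.73, 0.649, 0.159, -0.142]
wrist_force: [-1.2, -1.8, 3.2]
finger_gap: 0.025
```

Contact felt: the force is normal to the floor. Releasing.

Request:
servo_tool --travel '[[0,0,0],[0,0,0],[0,0,0],[0,0,0],[0,0,0]]' --angular '[[0,0,0],[0,0,0],[0,0,0],[0,0,0],[0,0,0]]' --hand '[-0.3,0,0.2,0.3,0.3]'

```text
time_s: 10.3
ee_pos: [0.6106, -0.0005, 0.1447]
ee_rot: [0.73, 0.65, 0.159, -0.142]
wrist_force: [0.6, 0.1, -0.2]
finger_gap: 0.0554
```

Request:
servo_tool --travel '[[0,0,0],[0,0,-10],[0,0,-25],[0,0,-25],[0,0,-25]]' --angular '[[0,0,0],[0,0,0],[0,0,0],[0,0,0],[0,0,0]]' --hand '[0.3,0.3,0.3,0.3,0.3]'

```text
time_s: 10.8
ee_pos: [0.6066, -0.0367, 0.2236]
ee_rot: [0.73, 0.649, 0.159, -0.142]
wrist_force: [0.8, 0.3, -0.1]
finger_gap: 0.0557
```

Request:
servo_tool --travel '[[0,0,-15],[0,0,0],[0,0,0]]' --angular '[[0,0,0],[0,0,0],[0,0,0]]' --hand '[0.3,0.3,0.3]'

```text
time_s: 11.1
ee_pos: [0.6057, -0.0417, 0.2354]
ee_rot: [0.73, 0.649, 0.158, -0.143]
wrist_force: [0.1, 0.5, -0.4]
finger_gap: 0.0553
```

```bash
python3 - <<'E'
from h import *
go([.61,0,.145],RX[:2],24)
a=cam('scene');b=cam('wrist')
import pickle; pickle.dump((a,b),open('f.pkl','wb'))
A=cv2.resize(a['image'][200:300,215:325],(440,400),interpolation=cv2.INTER_CUBIC)
B=cv2.resize(b['image'],(347,260))
save('f',np.hstack([A,cv2.copyMakeBorder(B,0,140,0,0,cv2.BORDER_CONSTANT)]))
E
```

```text
t 11.1 pos [ 0.6057 -0.0417  0.2354] travel mm [ 0.4 -0.3 99.6] after-rot travel [ 1.5 -0.5 99.6] rot deg [-0.1 -0.6 -0.1] gap 0.0553 F [ 0.1  0.5 -0.4] q [-0.03  0.41  0.32  1.74 -0.6   1.16  0.43]
```

View pics/f.png

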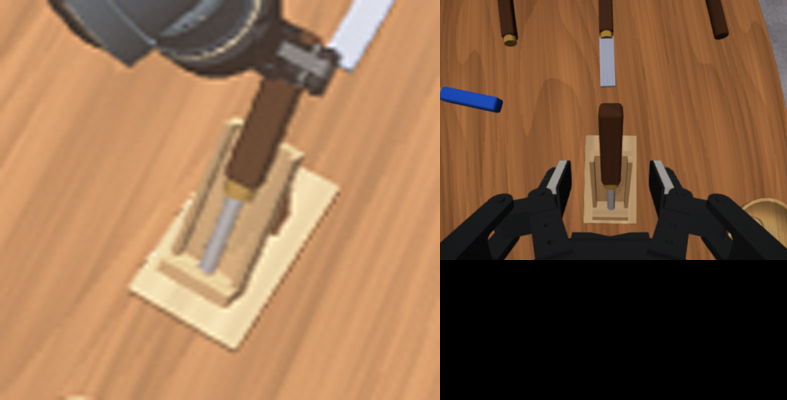

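The tool lies in the channel, let go, with its tip at left-panel (207,270) by the stop. Next, the regrip with a vertical gripper on the overhanging handle.

```bash
python3 - <<'E'
from h import *
import pickle; a,b=pickle.load(open('f.pkl','rb'))
for k in (0,.01): 
  t=rest(-.009,0,.029)+AX*k; print(k,'tip',proj(a,t),'seen 266.8 267.5; ferr',proj(a,t+AX*.064),'seen',215+241/4,200+190/4,'butt wrist',proj(b,t+AX*.19),'seen',(611-440)*512/347,105*384/260, 'tip wr',proj(b,t),'seen',(611-440)*512/347,207*384/260)
tip=rest(-.009,0,.029)
g=tip+AX*.150; print('grasp',g)
go(g-[0,0,.008],RX[:2],0); go(g+[0,0,.07],RX[:2],0)
E
```

```text
0 tip [266.2 267. ] seen 266.8 267.5; ferr [274.4 247.3] seen 275.25 247.5 butt wrist [250.7 151.3] seen 252.31123919308357 155.07692307692307 tip wr [251.4 303.7] seen 252.31123919308357 305.7230769230769
0.01 tip [267.5 264. ] seen 266.8 267.5; ferr [275.8 244.2] seen 275.25 247.5 butt wrist [250.7 138.8] seen 252.31123919308357 155.07692307692307 tip wr [251.3 298.4] seen 252.31123919308357 305.7230769230769
grasp [ 0.60893347 -0.0015746   0.13506602]
t 11.2 pos [ 0.6053 -0.041   0.2345] travel mm [ -8.8  -0.5 114.1] after-rot travel [ 39.6  -0.9 107.4] rot deg [ -0.2 -24.6  -0. ] gap 0.0553 F [-0.4 -0.7  0.4] q [-0.03  0.41  0.32  1.74 -0.6   1.16  0.43]
t 11.2 pos [ 0.6053 -0.041   0.2345] travel mm [23.7 -0.8 43.2] after-rot travel [39.6 -0.9 29.4] rot deg [ -0.2 -24.6  -0. ] gap 0.0553 F [-0.4 -0.7  0.4] q [-0.03  0.41  0.32  1.74 -0.6   1.16  0.43]
```

Request:
servo_tool --travel '[[0,0,0],[0,0,0],[0,0,0],[20,0,0],[20,-1,0]]' --angular '[[0,-8.2,0],[0,-8.2,0],[0,-8.2,0],[0,0,0],[0,0,0]]' --hand '[0.3,0.3,0.3,0.3,0.3]'

```text
time_s: 11.7
ee_pos: [0.6091, 0.0006, 0.2344]
ee_rot: [0.746, 0.666, -0.002, -0.002]
wrist_force: [0.2, -1.0, 0.6]
finger_gap: 0.0556
```

Request:
servo_tool --travel '[[0,0,15],[0,0,20],[0,0,20],[0,0,10],[0,0,0]]' --angular '[[0,0,0],[0,0,0],[0,0,0],[0,0,0],[0,0,0]]' --hand '[0.3,0.3,0.3,0.3,0.3]'

```text
time_s: 12.2
ee_pos: [0.6078, -0.0032, 0.1681]
ee_rot: [0.747, 0.664, -0.003, -0.002]
wrist_force: [-0.3, -0.4, 0.2]
finger_gap: 0.0558
```

```bash
python3 - <<'E'
from h import *
go([.609,-.0015,.127],RX[:2],0)
E
```

```text
t 12.2 pos [ 0.6078 -0.0032  0.1681] travel mm [ 1.8  1.3 41.1] after-rot travel [ 1.8  1.  41.1] rot deg [-0.4  0.1 -0.1] gap 0.0558 F [-0.3 -0.4  0.2] q [-0.36  0.45  0.4   1.79 -0.21  0.95  0.01]
```

Request:
servo_tool --travel '[[1,1,15],[1,0,15],[0,0,11],[0,0,0],[0,0,0]]' --angular '[[0,0,0],[0,0,0],[0,0,0],[0,0,0],[0,0,0]]' --hand '[0.3,0.3,0.3,0.3,0.3]'

```text
time_s: 12.7
ee_pos: [0.6107, -0.0004, 0.1295]
ee_rot: [0.747, 0.665, -0.001, -0.001]
wrist_force: [0.1, -0.6, 0.7]
finger_gap: 0.0559
```

Request:
servo_tool --travel '[[0,0,0],[0,0,0],[0,0,0],[0,0,0],[0,0,0]]' --angular '[[0,0,0],[0,0,0],[0,0,0],[0,0,0],[0,0,0]]' --hand '[-1,-1,-1,-1,-1]'

```text
time_s: 13.2
ee_pos: [0.6112, -0.0003, 0.1304]
ee_rot: [0.747, 0.665, -0.0, -0.0]
wrist_force: [0.0, 0.4, 3.1]
finger_gap: 0.0257
```

```bash
python3 - <<'E'
from h import *
go([.609,-.0015,.127],RX[:2],0)
setgrip(rest(-.009,0,.029)+[0.001,0,0],AX)
goT([.586,-.284,.17],AX)
E
```

```text
t 13.2 pos [ 6.112e-01 -3.000e-04  1.304e-01] travel mm [-1.5 -2.   3.4] after-rot travel [-1.5 -2.   3.4] rot deg [-0.  -0.  -0.1] gap 0.0257 F [0.  0.4 3.1] q [-0.35  0.5   0.38  1.82 -0.24  0.87  0.03]
t 13.2 pos [ 6.112e-01 -3.000e-04  1.304e-01] target [ 0.5994 -0.1773  0.2714] tip now [ 0.5978 -0.1069  0.029 ] axis now [0.081 0.702 0.707]
travel [-177.2    8.7 -141.1] after-rot [-177.2    8.7 -141.1] rot [-0. -0.  0.] gap 0.0257 F [0.  0.4 3.1] q [-0.35  0.5   0.38  1.82 -0.24  0.87  0.03]
final gripper z dir [-0.  0. -1.] world up in tool [ 0.    -0.001 -1.   ]
```

Request:
servo_tool --travel '[[0,0,-8],[0,0,-25],[0,0,-40],[0,0,-40],[0,0,-40]]' --angular '[[0,0,0],[0,0,0],[0,0,0],[0,0,0],[0,0,0]]' --hand '[-1,-1,-1,-1,-1]'

```text
time_s: 13.7
ee_pos: [0.6103, -0.0004, 0.2842]
ee_rot: [0.747, 0.665, -0.001, -0.001]
wrist_force: [1.1, -0.0, -1.8]
finger_gap: 0.0256
```

Request:
servo_tool --travel '[[-25,0,0],[-40,2,0],[-40,2,0],[-40,2,0],[-30,2,0]]' --angular '[[0,0,0],[0,0,0],[0,0,0],[0,0,0],[0,0,0]]' --hand '[-1,-1,-1,-1,-1]'

```text
time_s: 14.2
ee_pos: [0.5974, -0.1782, 0.283]
ee_rot: [0.748, 0.664, -0.001, -0.001]
wrist_force: [1.0, -0.1, -0.9]
finger_gap: 0.0251
```

Request:
servo_tool --travel '[[0,0,0],[0,0,0],[0,0,0],[0,0,0],[0,0,0]]' --angular '[[0,7.5,0],[0,7.5,0],[0,7.5,0],[0,7.5,0],[0,0,0]]' --hand '[-1,-1,-1,-1,-1]'

```text
time_s: 14.7
ee_pos: [0.5964, -0.1802, 0.2804]
ee_rot: [0.725, 0.639, 0.191, -0.173]
wrist_force: [-0.3, -0.4, -1.6]
finger_gap: 0.0254
```

```bash
cat >>h.py <<'E'
POT=np.array([.5865,-.284,0]); L=np.radians(15); PA=RX*np.sin(L)+np.array([0,0,np.cos(L)])
E
python3 - <<'E'
from h import *
goT(POT-RX*.014+[0,0,.13],PA)
a=cam('scene');b=cam('top')
import pickle; pickle.dump((a,b),open('g.pkl','wb'))
A=cv2.resize(a['image'][240:350,170:280],(400,400),interpolation=cv2.INTER_CUBIC)
B=cv2.resize(b['image'][100:220,320:440],(400,400),interpolation=cv2.INTER_CUBIC)
save('g',np.hstack([A,B]))
E
```

```text
t 14.7 pos [ 0.5964 -0.1802  0.2804] target [ 0.5908 -0.2559  0.2715] tip now [ 0.5892 -0.2223  0.1389] axis now [0.038 0.258 0.965]
travel [-70.1   3.9 -30.2] after-rot [-70.1   3.2 -30.3] rot [-0.   0.1 -0.6] gap 0.0254 F [-0.3 -0.4 -1.6] q [ 0.19  0.47  0.38  1.58 -0.64  1.41  0.62]
final gripper z dir [ 0.06  0.5  -0.87] world up in tool [ 0.499 -0.007 -0.867]
```

View pics/g.png

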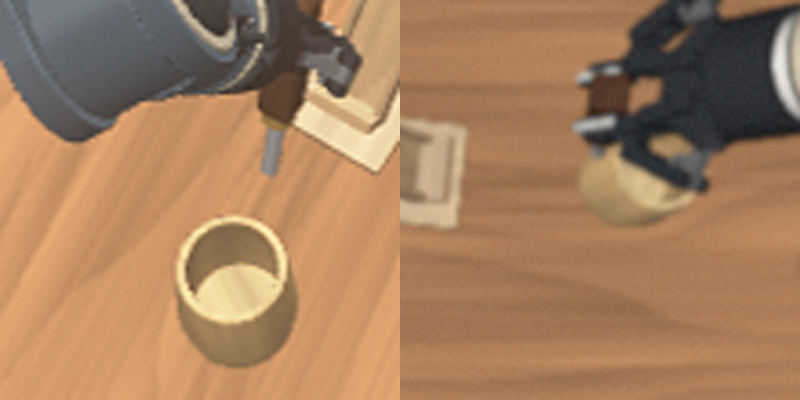

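The tip hangs beyond the pot at left-panel (270,173), and the rim ellipse is centred at about (235,269). I'll relate the two in the same camera.

```bash
python3 - <<'E'
from h import *
import pickle; a,b=pickle.load(open('g.pkl','rb'))
k=400/110; f=lambda p:(p[0]/k+170-.4,p[1]/k+240-.4)
print('tip exp',proj(a,np.array([.5892,-.2223,.1389])),'seen',f((270,173)))
print('pot ctr scene',pix2w(a,*f((235,269.5)),.1),'tip via scene @z.139',pix2w(a,*f((270,174)),.139))
E
```

```text
tip exp [244.2 286.2] seen (243.85, 287.175)
pot ctr scene [ 0.58958118 -0.28429025  0.1       ] tip via scene @z.139 [ 0.58986551 -0.22563657  0.139     ]
```

Request:
servo_tool --travel '[[-15,1,-6],[-20,1,-9],[-20,1,-9],[-15,1,-6],[0,0,0]]' --angular '[[0,0,0],[0,0,0],[0,0,0],[0,0,0],[0,0,0]]' --hand '[-1,-1,-1,-1,-1]'

```text
time_s: 15.3
ee_pos: [0.5927, -0.255, 0.2727]
ee_rot: [0.724, 0.64, 0.192, -0.172]
wrist_force: [0.2, 0.2, -1.3]
finger_gap: 0.0252
```

Request:
servo_tool --travel '[[0,0,0],[0,0,0]]' --angular '[[0,0,0],[0,0,0]]' --hand '[-1,-1]'

```text
time_s: 15.5
ee_pos: [0.5941, -0.2497, 0.2737]
ee_rot: [0.721, 0.642, 0.193, -0.173]
wrist_force: [-0.1, -0.1, -1.1]
finger_gap: 0.0257
```

```bash
python3 - <<'E'
from h import *
goT(POT-RX*.014+[.001,0,.13],PA)
goT(POT-RX*.014+[.001,0,.03],PA)
a=cam('scene')
A=cv2.resize(a['image'][240:350,170:280],(500,500),interpolation=cv2.INTER_CUBIC)
save('i',A)
E
```

```text
t 15.5 pos [ 0.5941 -0.2497  0.2737] target [ 0.5918 -0.2559  0.2715] tip now [ 0.5881 -0.2916  0.1321] axis now [0.03  0.256 0.966]
travel [-6.7 -1.6 -1.3] after-rot [-6.7 -1.6 -1.3] rot [-0.1 -0.1  0. ] gap 0.0257 F [-0.1 -0.1 -1.1] q [ 0.28  0.54  0.39  1.49 -0.64  1.48  0.71]
final gripper z dir [ 0.06  0.5  -0.87] world up in tool [ 0.501 -0.002 -0.865]
t 15.5 pos [ 0.5941 -0.2497  0.2737] target [ 0.5918 -0.2559  0.1715] tip now [ 0.5881 -0.2916  0.1321] axis now [0.03  0.256 0.966]
travel [-56.8  -1.4  85.2] after-rot [-56.7  -1.5  85.2] rot [-0.1 -0.1  0. ] gap 0.0257 F [-0.1 -0.1 -1.1] q [ 0.28  0.54  0.39  1.49 -0.64  1.48  0.71]
final gripper z dir [ 0.06  0.5  -0.87] world up in tool [ 0.501 -0.002 -0.865]
```

View pics/i.png

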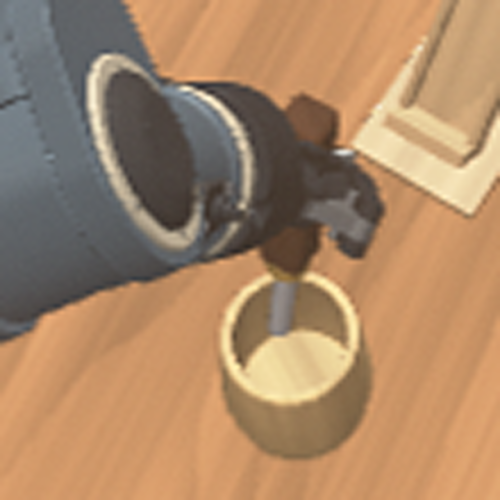

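The tip is over the mouth, at (283,333) in the crop. Descending.

Request:
servo_tool --travel '[[-9,-1,5],[-9,0,14],[-9,0,15],[-9,0,15],[0,0,0]]' --angular '[[0,0,0],[0,0,0],[0,0,0],[0,0,0],[0,0,0]]' --hand '[-1,-1,-1,-1,-1]'

```text
time_s: 16.05
ee_pos: [0.5904, -0.2559, 0.2091]
ee_rot: [0.722, 0.641, 0.192, -0.176]
wrist_force: [-1.1, 0.1, -1.5]
finger_gap: 0.0256
```

```bash
python3 - <<'E'
from h import *
goT(POT-RX*.014+[.001,0,.03],PA)
E
```

```text
t 16.05 pos [ 0.5904 -0.2559  0.2091] target [ 0.5918 -0.2559  0.1715] tip now [ 0.5834 -0.2975  0.0675] axis now [0.037 0.254 0.967]
travel [-18.7   1.7  32.5] after-rot [-18.6   1.5  32.6] rot [-0.4 -0.1 -0.2] gap 0.0256 F [-1.1  0.1 -1.5] q [ 0.3   0.59  0.38  1.55 -0.66  1.39  0.78]
final gripper z dir [ 0.06  0.5  -0.87] world up in tool [ 0.502 -0.009 -0.865]
```

Request:
servo_tool --travel '[[-5,1,9],[-5,1,9],[-5,0,9],[-4,0,5],[0,0,0]]' --angular '[[0,0,0],[0,0,0],[0,0,0],[0,0,0],[0,0,0]]' --hand '[-1,-1,-1,-1,-1]'

```text
time_s: 16.55
ee_pos: [0.5933, -0.2577, 0.1748]
ee_rot: [0.722, 0.642, 0.192, -0.174]
wrist_force: [-0.9, -0.1, -0.4]
finger_gap: 0.0256
```

```bash
python3 - <<'E'
from h import *
goT(POT-RX*.014+[.001,0,.012],PA)
E
```

```text
t 16.55 pos [ 0.5933 -0.2577  0.1748] target [ 0.5918 -0.2559  0.1535] tip now [ 0.5869 -0.2996  0.0332] axis now [0.033 0.256 0.966]
travel [-9.3 -1.6 19.2] after-rot [-9.2 -1.7 19.2] rot [-0.1 -0.  -0.1] gap 0.0256 F [-0.9 -0.1 -0.4] q [ 0.31  0.63  0.37  1.57 -0.68  1.34  0.81]
final gripper z dir [ 0.06  0.5  -0.87] world up in tool [ 0.501 -0.004 -0.866]
```

Request:
servo_tool --travel '[[-3,0,6],[-3,-1,6],[-2,0,4],[0,0,0],[0,0,0]]' --angular '[[0,0,0],[0,0,0],[0,0,0],[0,0,0],[0,0,0]]' --hand '[-1,-1,-1,-1,-1]'

```text
time_s: 17.05
ee_pos: [0.593, -0.2566, 0.1582]
ee_rot: [0.722, 0.642, 0.193, -0.173]
wrist_force: [0.1, -0.1, -0.1]
finger_gap: 0.0257
```

Request:
servo_tool --travel '[[-1,0,2],[0,0,0]]' --angular '[[0,0,0],[0,0,0]]' --hand '[-1,-1]'

```text
time_s: 17.25
ee_pos: [0.5929, -0.2565, 0.1559]
ee_rot: [0.722, 0.642, 0.193, -0.173]
wrist_force: [0.0, -0.5, -1.3]
finger_gap: 0.0255
```

```bash
python3 - <<'E'
from h import *
goT(POT-RX*.014+[.001,0,.010],PA)
E
```

```text
t 17.25 pos [ 0.5929 -0.2565  0.1559] target [ 0.5918 -0.2559  0.1515] tip now [ 0.5868 -0.2986  0.0143] axis now [0.031 0.257 0.966]
travel [-1.7 -1.2  4. ] after-rot [-1.7 -1.2  4. ] rot [-0.   0.  -0.1] gap 0.0255 F [ 0.  -0.5 -1.3] q [ 0.31  0.65  0.36  1.59 -0.69  1.31  0.83]
final gripper z dir [ 0.06  0.5  -0.87] world up in tool [ 0.5   -0.002 -0.866]
```

Request:
servo_tool --travel '[[-1,0,2],[0,0,0]]' --angular '[[0,0,0],[0,0,0]]' --hand '[-1,-1]'

```text
time_s: 17.45
ee_pos: [0.5928, -0.2563, 0.1534]
ee_rot: [0.722, 0.642, 0.193, -0.173]
wrist_force: [0.6, 0.4, -0.6]
finger_gap: 0.0254
```

Request:
servo_tool --travel '[[-1,0,2],[0,0,0]]' --angular '[[0,0,0],[0,0,0]]' --hand '[-1,-1]'

```text
time_s: 17.65
ee_pos: [0.5931, -0.2563, 0.1515]
ee_rot: [0.722, 0.642, 0.193, -0.173]
wrist_force: [1.1, -0.2, -0.1]
finger_gap: 0.0258
```

Request:
servo_tool --travel '[[-1,0,1],[0,0,0]]' --angular '[[0,0,0],[0,0,0]]' --hand '[-1,-1]'

```text
time_s: 17.85
ee_pos: [0.5932, -0.2564, 0.1512]
ee_rot: [0.721, 0.642, 0.193, -0.173]
wrist_force: [-1.3, 0.3, 4.6]
finger_gap: 0.0254
```

Touchdown felt (+4.6 N). Releasing and backing off.

Request:
servo_tool --travel '[[0,0,0],[0,0,0],[0,0,0],[0,0,0],[0,0,0]]' --angular '[[0,0,0],[0,0,0],[0,0,0],[0,0,0],[0,0,0]]' --hand '[-0.3,0,0.2,0.4,0.4]'

```text
time_s: 18.35
ee_pos: [0.5928, -0.2566, 0.1499]
ee_rot: [0.722, 0.642, 0.193, -0.173]
wrist_force: [0.1, -0.0, -0.6]
finger_gap: 0.0597
```

Request:
servo_tool --travel '[[0,0,0],[0,0,-10],[0,0,-25],[0,0,-30],[0,0,-30]]' --angular '[[0,0,0],[0,0,0],[0,0,0],[0,0,0],[0,0,0]]' --hand '[0.4,0.4,0.4,0.4,0.4]'

```text
time_s: 18.85
ee_pos: [0.5873, -0.3047, 0.2339]
ee_rot: [0.722, 0.642, 0.193, -0.173]
wrist_force: [0.5, 0.4, 1.0]
finger_gap: 0.0599
```

Request:
servo_tool --travel '[[0,0,-30],[0,0,-20],[0,0,0],[0,0,0],[0,0,0]]' --angular '[[0,0,0],[0,0,0],[0,0,0],[0,0,0],[0,0,0]]' --hand '[0.4,0.4,0.4,0.4,0.4]'

```text
time_s: 19.35
ee_pos: [0.5846, -0.3274, 0.2744]
ee_rot: [0.721, 0.642, 0.193, -0.174]
wrist_force: [0.8, 0.7, 0.6]
finger_gap: 0.0596
```

```bash
python3 - <<'E'
from h import *
st()
a=cam('scene');b=cam('wrist')
A=cv2.resize(a['image'][140:350,170:380],(420,420),interpolation=cv2.INTER_CUBIC)
B=cv2.resize(b['image'],(373,280))
save('j',np.hstack([A,cv2.copyMakeBorder(B,0,140,0,0,cv2.BORDER_CONSTANT)]))
E
```

```text
{'time_s': 19.35, 'joints': [0.3893, 0.6058, 0.4094, 1.3811, -0.6345, 1.5675, 0.7787], 'ee_pos': [0.5846, -0.3274, 0.2744], 'ee_rot': [0.7213, 0.6421, 0.1927, -0.1742], 'wrist_force': [0.7969, 0.6818, 0.5937], 'finger_gap': 0.0596}
```

View pics/j.png

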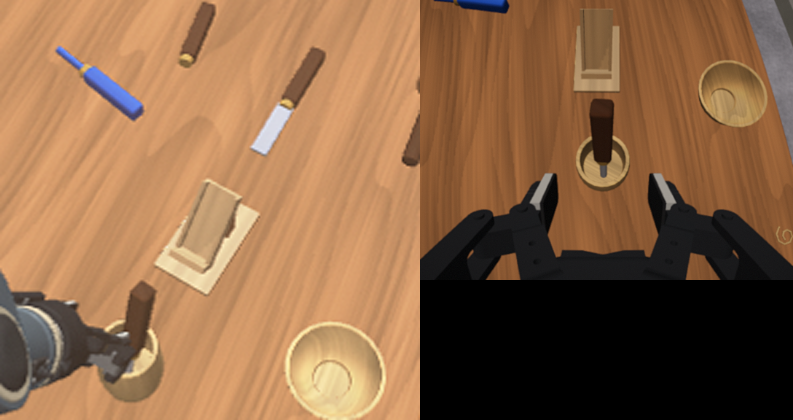

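The scraper stands blade down in the pot and leans on the far rim; in the wrist panel its butt is at (602,103) and its tip at (603,172). The gripper is clear and the chisel unmoved. I'll do one numeric check, then hand in.

```bash
python3 - <<'E'
from h import *
c=cam('wrist'); W=cloud(c); k=512/373
# butt face centre pixel and tip pixel from picture
u,v=int((602-420)*k),int(104*k); B=np.nanmedian(W[v-2:v+3,u-3:u+4].reshape(-1,3),0)
t=pix2w(c,(603-420)*k,175*k,.010); d=B-t; print('butt',B,'tip',t,'from axis mm',1e3*np.linalg.norm((t-POT)[:2]),'lean',np.degrees(np.arccos(d[2]/np.linalg.norm(d))),'len',np.linalg.norm(d))
print(manip.close_job())
E
```

```text
butt [ 0.59267655 -0.23707613  0.18590554] tip [ 0.58635071 -0.30221924  0.01      ] from axis mm 18.219851330854446 lean 20.408825104296216 len 0.18768697483435595
the job is handed in; nothing more can be done
None
```

I laid the round-bladed tool in the sloped rest and let go. I then picked it up with a fresh grip, stood it blade down in the tall pot, released it, backed the gripper away and handed the job in at about 19.5 s of the 51 s allowed. No verdict was reported.

- **In the rest:** the camera view matched the tool lying against the stop, to within a pixel in the scene view. The gripper was open and clear.
- **In the pot:** I felt touchdown at about 4.6 N before releasing. The last picture put the tip about 18 mm from the pot's axis, with a lean of about 20° onto the rim. I did not measure the tip's height, because that estimate assumed it was on the pot floor. The length came out at 188 mm against the true 190 mm, which fits that.
- **Chisel:** it looked unmoved in the last picture, but I did not measure it.
- **Disagreements:** the scene and top cameras differed by a few millimetres on where the rest and pot were. That was within the clearances, and no check failed.

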